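Tilt up the bench display

TASK

Raise the black screen of the little bench display (the one with the orange pull tab) until it stands 60 degrees up from its base, and let it stand there by itself. Leave the white scale with the blue tab shut.

Things in the scene. Friction and masses are not known exactly. Their poses are not given: they have to be found in the camera images.
- screen (a joint): opening angle of the black screen of the bench display, rad: 0 = lying shut and level on its base, 1.047 = 60 degrees up, stop at 1.9. It starts 0 to 0.25 open. The hinge is stiff (0.35 N m of friction, the weight adds at most 0.1): the screen stays where it is left; about 4 N at the tab moves it.
- screen_tab (a point): grip point of the orange pull tab in the middle of the black screen's front edge: a flat tongue 18 mm wide (its y), 10 thick (its z), jutting 47 mm out of that edge; the point is its mid-thickness, 25 mm out. It swings 120 mm from the hinge axis; 36 mm above the bench when shut. x points to the hinge, y along the hinge, z out of the screen's back (up when shut). 30 mm clear at both sides.
- screen_hinge (a point): middle of the screen's hinge axis, at the far edge of the base, 36 mm above the bench; never moves. y along the hinge, x level away from the tab's side, z up; the screen opens by turning positively about y, front edge up and back. Base black, 100 mm deep, 110 wide, 30 high, fixed to the bench. Screen 110 wide, 10 thick, its front edge 95 mm from the hinge.
- cover (a joint): opening angle of the white cover of the pocket scale, rad: 0 = shut, as at the start. The scale has the display's shape and size but is white with a blue tab. One of the two stands to the left on the wooden table, the other to the right on the grey bench; which is where changes.

How it is judged:
By the outcome, as a careful person would: the job done as asked, in the order asked, and still so for the second after the job is handed in, with the robot touching nothing.
It also fails if it takes over 35 s, if anything falls off the work surface, if the arm or the gripper's body presses on something with over 40 N, if the wrist force passes 120 N, or if a joint passes its speed limit or range.

ROBOT

A 6-joint arm with a two-finger parallel gripper is mounted at the origin on a cart in front of the work surface, level with it; the furniture and walls round the work are solid. World frame = base frame: x ahead of the robot, y to its left, z up, the work surface at z = 0. Lengths are in m, angles in rad, forces in N, time in s.
With the tool pointing down it reaches from about 0.25 to 0.725 m from the base axis. Payload 9.7 kg.
Tool frame: the origin (TCP) lies where the fingers leave the gripper's body, on its centre line; the fingertips stand 73 mm ahead of it and the grasp point (between the pads) lies 54 mm ahead of it; z points along the fingers, y is the direction in which the jaws open and shut (so a half turn about z gives the same grasp; the last joint's range is limited). The gripper opens to 85 mm and grips with 20 to 120 N. Pads are 22 mm wide; open, the fingers measure 114 mm over their backs; the gripper's body (76 mm by 85 mm) begins 54 mm behind the grasp point. The pads swing forward as they close: fully open they stand 13 mm farther back than shut.
Start: joints at [-1.108, 0.087, 0.176, 1.66, 0, 1.571], TCP at [0.246, -0.492, 0.304] pointing down, gripper open.
Joint ranges: [-3.13, 3.13], [-0.85, 1.81], [-1.15, 1.24], [-2.2, 2.28], [-1.44, 1.52], [-3.14, 3.14]. Speed limits (rad/s): [2.22, 2.22, 2.57, 3.14, 3.14, 3.14].

INTERFACE

Orientations are given as [roll, pitch, yaw] about the fixed x, y, z axes, in that order (R = Rz(yaw) Ry(pitch) Rx(roll)).
In Python, from workcell import env, vision gives the robot as it stands.
- The arm moves only by the tool send_rows, never from a script. Its argument "series" is text: rows parted by semicolons, each of 7 numbers parted by spaces: the gripper's target within -1 to 1 (shut at 1, half-way at 0, fully open at -1), then the shift along the tool's x, y, z in m, then the turn, a rotation vector about the tool's x, y, z in rad. A call has 1 to 10 rows; each row shifts and turns the commanded pose from where the row before left it, along the tool's axes as they then stand; what a row does not reach is not made up. A row lasts 1/12 s, in which the tool goes at most 41.7 mm and 7.16 degrees, less where a joint would pass 70% of its speed; a pose out of reach is approached as far as the arm can. A call is refused whole if a number of a shift passes 0.0417 or a number of a turn 0.125, either way. A call with a gripper value outside its range is refused whole. The fingers move at their own pace and stop on an object; "newtons" is the grip in N (left out, the last holds). Time passes only in rows, so rows that do not move let the fingers close. It gives the time, the measured TCP pose, the force and the opening at its end, in the units of the state.
- env.get_obs(): the state, without advancing time (a new reading comes with each control period).
- vision.capture(name): name is "scene" or "top" or "wrist"; returns a dict with "pixels" (384x512x3 uint8, red, green, blue), "depth" (384x512 float32, m along the optical axis (not along the pixel's ray), 0 where there is no reading), "fov_y" (degrees; the focal length in pixels is half the picture's height over the tangent of half this angle, whatever the lens; pixels are square), "cx", "cy" (the principal point, pixels), "rvec" (rotation vector, rad) and "tvec" (3), from world to camera coordinates, as OpenCV has them. Camera axes: x right, y down, z forward; pixel columns grow to the right and rows downward; lengths in m; the calibration is good to about 2 mm. A picture is of the moment at which its call begins.
- env.sign_off(): hands the job in, once; it reports no verdict.
The state is a dict: "clock": time; "q": joint angles; "joint_velocities": joint speeds; "joint_torque": joint torques, N m; "position": TCP position; "tcp_rot": TCP orientation; "contact_force": force on the tool from outside, world axes, zero at the start; "ft_torque": the same for the moment, N m; "opening": finger opening in m.
Only numpy, scipy, OpenCV 4.12 (cv2) and the standard library are available. Lean on these libraries where they do the work, as an engineer would, in place of code of your own. Each camera call takes 0.05 s, during which the arm holds its last target.

## Working session

There is one attempt and no reset: what is moved stays moved. The work goes in short steps, Python scripts to look and compute and a tool call to move; the robot and the scene stay as the last step left them, time stands still between calls to the robot, and variables do not carry over. Pictures are saved under pics/ and viewed, and the job is handed in when it is done.

Besides the shell and the picture viewer there is one more tool, called as a command line: name --argument value ..., lists and objects as JSON in quotes. send_rows: Moves the arm, as the interface text tells. Its arguments: {"type":"object","properties":{"series":{"type":"string"},"newtons":{"type":"number"}},"required":["series"]}

```bash
mkdir -p pics; ls
cat > h.py <<'E'
import numpy as np, cv2
from workcell import env, vision
def cap(n):
    d=vision.capture(n); p=d["pixels"]; h=p.shape[0]
    f=h/2/np.tan(np.radians(d["fov_y"])/2)
    R=cv2.Rodrigues(np.array(d["rvec"],float))[0]; t=np.array(d["tvec"],float).ravel()
    v,u=np.mgrid[:p.shape[0],:p.shape[1]]
    z=d["depth"]; c=np.stack([(u-d["cx"])/f*z,(v-d["cy"])/f*z,z],-1)
    w=(c-t)@R
    return p,z,w
def save(p,n): cv2.imwrite("pics/"+n,cv2.cvtColor(p,cv2.COLOR_RGB2BGR))
E
python3 - <<'E'
from h import *
for n in ("scene","top"):
    p,z,w=cap(n); save(p,n+"0.png"); np.savez(n+"0.npz",p=p,z=z,w=w)
o=env.get_obs(); print(o)
E
```

```text
pics
{'clock': 0.1, 'q': array([-1.10798104e+00,  8.73737461e-02,  1.75168820e-01,  1.65975025e+00,
        4.28677786e-06,  1.57079998e+00]), 'joint_velocities': array([ 0.00147123, -0.00108139,  0.00122785, -0.00097117, -0.00143441,
       -0.00027508]), 'joint_torque': array([-1.62759578e-03, -5.21562231e+01,  4.65652978e+01,  1.59131724e-02,
       -1.18031262e-04,  2.28368646e-05]), 'position': array([ 0.24550615, -0.49203367,  0.30324826]), 'tcp_rot': array([-3.14043381e+00, -4.28253761e-06,  4.62811621e-01]), 'contact_force': array([ 0.54908503,  0.47631128, -0.3955742 ]), 'ft_torque': array([ 0.03153906,  0.03088748, -0.01733817]), 'opening': 0.08534605842029261}
```

View pics/scene0.png

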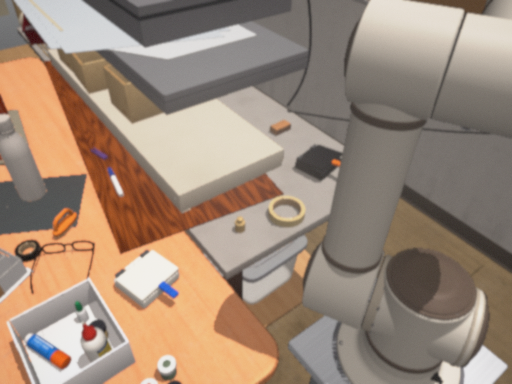

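View pics/top0.png

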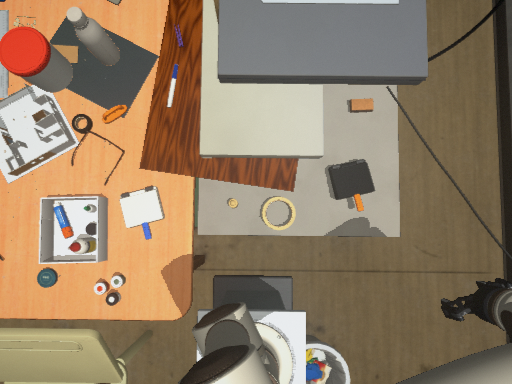

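The display is in the top view at about (350,180), with its orange tab at (359,202). The white scale is on the left at (141,208). Next I'll measure the display.

Run:
```python
from h import *
d=np.load("top0.npz"); p,z,w=d["p"],d["z"],d["w"]
s=np.s_[150:225,315:390]
q=p[s].astype(int); W=w[s]
hsv=cv2.cvtColor(p[s],cv2.COLOR_RGB2HSV)
om=(hsv[...,0]<20)&(hsv[...,1]>150)&(hsv[...,2]>120)
print(om.sum()); print(np.median(W[om],0)); 
for v,u in np.argwhere(om): print(u+315,v+150,W[v,u].round(3),end=' | ')
bm=(q.max(-1)<75)&(W[...,2]>0.02)&(W[...,2]<.1)
print('\nblack',bm.sum()); B=W[bm]
print(np.percentile(B,[2,50,98],axis=0))
top=B[B[:,2]>0.033]
c=top.mean(0);print(c,np.linalg.svd(top-c,full_matrices=False)[2])
uv=np.argwhere(bm)
r=cv2.minAreaRect((top[:,:2]*1000).astype(np.float32));print(r, cv2.boxPoints(r))
for (u,v) in [(320,40),(260,130),(360,105),(300,75),(225,180),(358,225),(390,150),(378,185)]: print(u,v,w[v,u].round(3))
save(cv2.resize(p[140:230,300:410],None,fx=6,fy=6,interpolation=cv2.INTER_NEAREST),"z0.png")
big=np.kron(0,0)
```

```text
102
[ 0.4702723  -0.30372409  0.05314494]
355 194 [ 0.493 -0.296  0.05 ] | 356 194 [ 0.494 -0.299  0.049] | 357 194 [ 0.494 -0.302  0.049] | 358 194 [ 0.494 -0.304  0.05 ] | 359 194 [ 0.493 -0.306  0.055] | 354 195 [ 0.49  -0.292  0.054] | 355 195 [ 0.491 -0.297  0.046] | 356 195 [ 0.491 -0.298  0.05 ] | 357 195 [ 0.491 -0.301  0.051] | 358 195 [ 0.491 -0.304  0.05 ] | 359 195 [ 0.49  -0.306  0.054] | 354 196 [ 0.488 -0.293  0.049] | 355 196 [ 0.487 -0.294  0.054] | 356 196 [ 0.487 -0.297  0.054] | 357 196 [ 0.488 -0.301  0.049] | 358 196 [ 0.487 -0.302  0.057] | 359 196 [ 0.488 -0.306  0.053] | 354 197 [ 0.485 -0.293  0.048] | 355 197 [ 0.485 -0.295  0.052] | 356 197 [ 0.485 -0.298  0.049] | 357 197 [ 0.485 -0.301  0.051] | 358 197 [ 0.485 -0.304  0.051] | 359 197 [ 0.485 -0.306  0.052] | 355 198 [ 0.482 -0.296  0.048] | 356 198 [ 0.482 -0.299  0.048] | 357 198 [ 0.482 -0.301  0.051] | 358 198 [ 0.482 -0.303  0.055] | 359 198 [ 0.482 -0.306  0.054] | 360 198 [ 0.482 -0.309  0.052] | 355 199 [ 0.479 -0.295  0.052] | 356 199 [ 0.479 -0.297  0.054] | 357 199 [ 0.479 -0.3    0.055] | 35
[... 2338 characters left out ...]
4073981  0.02563106]
 [ 0.53674632 -0.28418678  0.04545756]
 [ 0.58484465 -0.23120261  0.05277823]]
[ 0.5359112  -0.28718792  0.04574304] [[ 0.26915492 -0.96309634 -0.00103491]
 [ 0.95679213  0.26751554 -0.11394845]
 [ 0.11002019  0.02967959  0.99348612]]
((538.0515747070312, -288.1545104980469), (96.3453140258789, 108.4773178100586), 13.498295783996582) [[ 478.54938 -246.65839]
 [ 503.8698  -352.13922]
 [ 597.5538  -329.65063]
 [ 572.23334 -224.1698 ]]
320 40 [ 0.849 -0.161  0.268]
260 130 [ 0.673 -0.02   0.071]
360 105 [ 0.764 -0.321  0.022]
300 75 [ 0.763 -0.114  0.262]
225 180 [0.535 0.082 0.008]
358 225 [ 0.405 -0.316  0.001]
390 150 [ 0.632 -0.415  0.002]
378 185 [ 0.525 -0.377  0.001]
```

Run:
```python
from h import *
p,z,w=cap("wrist"); save(p,"wrist0.png")
```

```text
(no output)
```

View pics/z0.png

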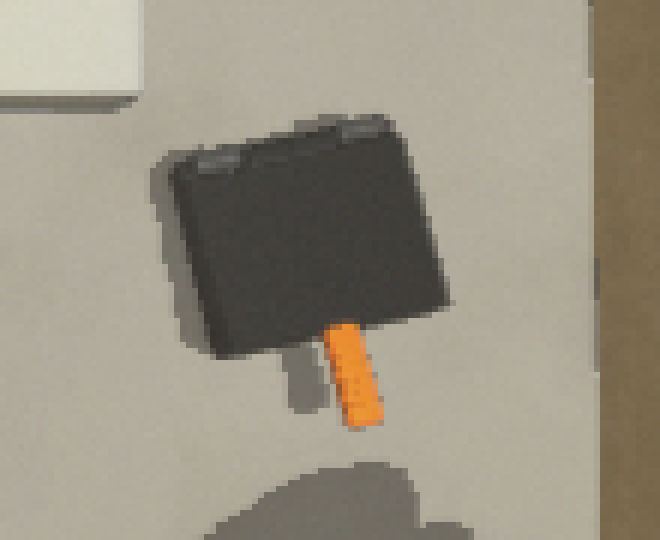

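View pics/wrist0.png

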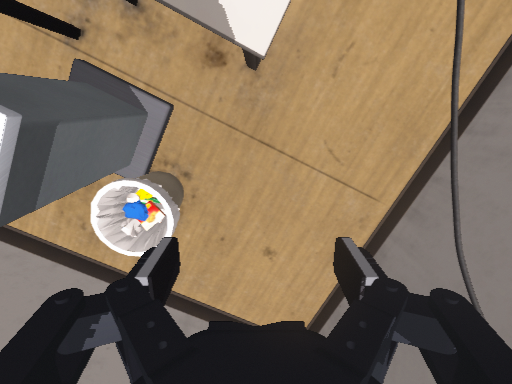

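The zoom shows the tab running from (343,325) to (365,425), with the screen's front edge sloping about 12°, so the display yaw is about 13.3°. From the depth data, the hinge is near (0.585,-0.277), the opening about 0.1 rad and the tab point near (0.469,-0.305,0.049), which fits the given sizes. I'll hover over the tab first.

```bash
cat >> h.py <<'E'
from scipy.spatial.transform import Rotation as Ro
YAW=0.234; HINGE=np.array([0.585,-0.277,0.036]); RT=0.125
def toolR(tilt):  # tilt fwd from straight down
    return Ro.from_euler('xyz',[np.pi,0,YAW])*Ro.from_rotvec([0,tilt,0])
def tabpt(th,r=RT):
    hx=np.array([np.cos(YAW),np.sin(YAW),0]); return HINGE-r*np.cos(th)*hx+np.array([0,0,r*np.sin(th)])
def plan(p0,R0,p1,R1,n):
    # same row repeated n times (screw)
    T=np.eye(4);T[:3,:3]=(R0.inv()*R1).as_matrix();T[:3,3]=R0.inv().apply(p1-p0)
    from scipy.linalg import logm,expm
    S=expm(np.real(logm(T))/n); return S[:3,3].round(4),Ro.from_matrix(S[:3,:3]).as_rotvec().round(4)
def cur():
    o=env.get_obs(); return o,np.array(o["position"]),Ro.from_euler('xyz',o["tcp_rot"])
E
python3 - <<'E'
from h import *
o,p,R=cur()
R1=toolR(0.0); g=tabpt(.1)
tgt=g+np.array([-.03,-.01,.13])
print(g,tgt,*plan(p,R,tgt,R1,10))
E
```

```text
[ 0.46401412 -0.305839    0.04847918] [ 0.43401412 -0.315839    0.17847918] [ 0.0239 -0.0099  0.0125] [-0.0001  0.      0.0229]
```

send_rows --series "-1 0.024 -0.01 0.0125 0 0 0.023;-1 0.024 -0.01 0.0125 0 0 0.023;-1 0.024 -0.01 0.0125 0 0 0.023;-1 0.024 -0.01 0.0125 0 0 0.023;-1 0.024 -0.01 0.0125 0 0 0.023;-1 0.024 -0.01 0.0125 0 0 0.023;-1 0.024 -0.01 0.0125 0 0 0.023;-1 0.024 -0.01 0.0125 0 0 0.023;-1 0.024 -0.01 0.0125 0 0 0.023;-1 0.024 -0.01 0.0125 0 0 0.023" --newtons 25

```text
clock: 0.98
position: [0.4354, -0.3134, 0.1782]
tcp_rot: [-3.141, 0.0, 0.232]
contact_force: [0.7, -0.3, -0.3]
opening: 0.0854
```

Run:
```python
from h import *
o,p,R=cur(); print(o["clock"],p,o["tcp_rot"],o["q"])
P,z,w=cap("wrist"); save(P,"wrist1.png")
hsv=cv2.cvtColor(P,cv2.COLOR_RGB2HSV)
om=(hsv[...,0]<20)&(hsv[...,1]>170)&(hsv[...,2]>120)&(z>0)&(w[...,2]<.09)
print(om.sum(),np.percentile(w[om],[5,50,95],axis=0).round(4))
A=w[om]
r=cv2.minAreaRect((A[:,:2]*1000).astype(np.float32));print(r)
k=(P.max(-1)<75)&(w[...,2]>.036)&(w[...,2]<.06)&(w[...,0]>.48)&(w[...,1]<-.15)
B=w[k];print(k.sum());r=cv2.minAreaRect((B[:,:2]*1000).astype(np.float32));print(r,cv2.boxPoints(r)); c=B.mean(0);print(c,np.linalg.svd(B-c,full_matrices=False)[2][2])
# tab plane fit
g=np.c_[A[:,:2],np.ones(len(A))];print(np.linalg.lstsq(g,A[:,2],rcond=None)[0])
```

```text
0.9833 [ 0.4353734  -0.31342097  0.1781659 ] [-3.14144687e+00  1.13571214e-04  2.31676420e-01] [-6.23954517e-01  4.38157077e-02 -1.11967359e-01  1.41519779e+00
  9.84893788e-06  2.28596172e+00]
3638 [[ 0.4493 -0.3108  0.0044]
 [ 0.5109 -0.1162  0.0062]
 [ 0.5413 -0.086   0.0551]]
((172.76678466796875, -265.86419677734375), (794.8690795898438, 217.0961151123047), 12.204815864562988)
20594
((531.847900390625, -288.64678955078125), (87.19318389892578, 109.21800231933594), 13.334879875183105) [[ 476.83157 -245.56532]
 [ 502.02188 -351.83865]
 [ 586.86426 -331.72827]
 [ 561.67395 -225.45493]]
[ 0.53393729 -0.28845928  0.04604253] [0.10402171 0.02538933 0.99425091]
[ 0.85842725 -0.478303   -0.49416244]
```

View pics/wrist1.png

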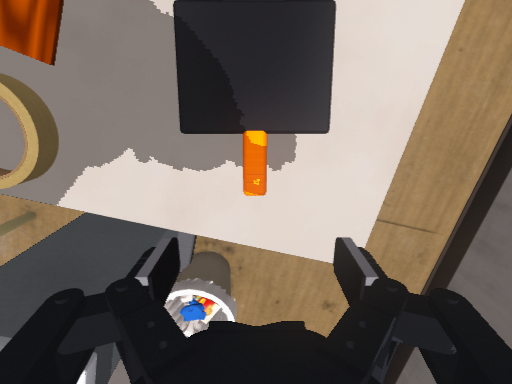

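The wrist view shows the tab at (255,130)–(255,195), aligned with the tool x axis and centred between the jaws. I'll refine the hinge estimate and plan the tilted approach.

```bash
sed -i 's/^YAW=.*/YAW=0.233; HINGE=np.array([0.583,-0.277,0.036]); RT=0.125/' h.py
python3 - <<'E'
from h import *
P,z,w=cap("wrist")
hsv=cv2.cvtColor(P,cv2.COLOR_RGB2HSV)
om=(hsv[...,0]<20)&(hsv[...,1]>170)&(hsv[...,2]>120)&(z>0)&(w[...,2]<.09)&(w[...,1]<-.25)&(w[...,2]>.03)
A=w[om]; print(cv2.minAreaRect((A[:,:2]*1000).astype(np.float32)))
l=(A-HINGE)@np.array([[np.cos(YAW),-np.sin(YAW),0],[np.sin(YAW),np.cos(YAW),0],[0,0,1]])
print(np.percentile(l,[1,50,99],axis=0).round(4))
o,p,R=cur(); R1=toolR(.5); g=tabpt(.107); zt=R1.apply([0,0,1])
print(g,zt,plan(p,R,g-zt*.114,R1,6)); print(plan(g-zt*.114,R1,g-zt*.054,R1,4))
E
```

```text
((467.9891662597656, -304.2269287109375), (49.684532165527344, 17.204355239868164), 12.886523246765137)
[[-0.1414 -0.0084  0.0132]
 [-0.1181  0.0004  0.0174]
 [-0.0936  0.0087  0.0205]]
[ 0.4620733  -0.30569712  0.04934949] [ 0.46647054  0.11069815 -0.87758256] (array([-0.0055, -0.    ,  0.0035]), array([-0.0006,  0.0836,  0.0002]))
(array([-0.   ,  0.   ,  0.015]), array([0., 0., 0.]))
```

send_rows --series "-1 -0.0055 0 0.0035 0 0.0835 0;-1 -0.0055 0 0.0035 0 0.0835 0;-1 -0.0055 0 0.0035 0 0.0835 0;-1 -0.0055 0 0.0035 0 0.0835 0;-1 -0.0055 0 0.0035 0 0.0835 0;-1 -0.0055 0 0.0035 0 0.0835 0;-1 0 0 0 0 0 0"

```text
clock: 1.67
position: [0.4055, -0.3207, 0.1499]
tcp_rot: [-3.139, -0.503, 0.23]
contact_force: [-0.5, 0.6, -0.4]
opening: 0.0854
```

Run:
```python
from h import *
o,p,R=cur(); print(o["clock"],p,o["tcp_rot"],o["q"])
R1=toolR(.5); g=tabpt(.107); zt=R1.apply([0,0,1]); print((R1.inv()*R).as_rotvec())
print(plan(p,R,g-zt*.054,R1,4))
```

```text
1.6667 [ 0.40547838 -0.32074625  0.14994751] [-3.13929401 -0.50303517  0.22958156] [-0.84474146 -0.20813767 -0.4619667   1.06279371  0.43893686  2.12366706]
[0.0006552  0.00303861 0.00299398]
(array([ 0.0008, -0.0004,  0.0156]), array([-0.0002, -0.0008, -0.0007]))
```

send_rows --series "0 0.001 -0.0005 0.0155 0 0 0;0 0.001 -0.0005 0.0155 0 0 0;0 0.001 0 0.0155 0 0 0;0 0 0 0.0155 0 0 0;0 0 0 0 0 0 0;0 0 0 0 0 0 0"

```text
clock: 2.17
position: [0.439, -0.3122, 0.0987]
tcp_rot: [-3.141, -0.499, 0.233]
contact_force: [-0.4, -0.0, 0.7]
opening: 0.043
```

Run:
```python
from h import *
o,p,R=cur(); print(o["clock"],p,o["tcp_rot"],o["contact_force"],o["opening"])
print("grasp",p+R.apply([0,0,.054]),tabpt(.107))
P,z,w=cap("wrist"); save(P,"wrist2.png")
```

```text
2.1667 [ 0.4390016  -0.31223445  0.0986679 ] [-3.14064558 -0.4987521   0.23303247] [-0.43249283 -0.04401686  0.74380099] 0.042990345987529925
grasp [ 0.46412144 -0.30621984  0.0512462 ] [ 0.4620733  -0.30569712  0.04934949]
```

View pics/wrist2.png

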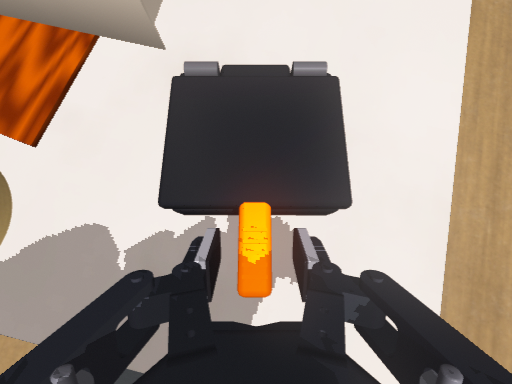

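The pads stand either side of the tab at about (205,255) and (310,255), centred on it. I'll close them now.

send_rows --series "1 -0.0015 0 0.001 0 0 0;1 0 0 0 0 0 0;1 0 0 0 0 0 0;1 0 0 0 0 0 0;1 0 0 0 0 0 0;1 0 0 0 0 0 0" --newtons 30

```text
clock: 2.72
position: [0.4376, -0.3118, 0.0974]
tcp_rot: [-3.139, -0.501, 0.232]
contact_force: [-2.8, 6.2, 1.5]
opening: 0.0175
```

Run:
```python
from h import *
o,p,R=cur(); print(o["clock"],p,o["tcp_rot"],o["contact_force"],o["opening"])
g=p+R.apply([0,0,.054]);print("grasp",g)
c,s=np.cos(YAW),np.sin(YAW); r=np.hypot((HINGE-g)[:2]@[c,s],g[2]-HINGE[2]); th=np.arcsin((g[2]-HINGE[2])/r);print(r,th)
P,z,w=cap("wrist"); save(P,"wrist3.png")
# rotate rigidly about hinge by d=1.047-th: final pose; per-row of n
n=24; d=(1.05-.107)
Rr=Ro.from_rotvec(np.array([-s,c,0])*d)
p1=HINGE+Rr.apply(p-HINGE); R1=Rr*R
print(p1,R1.as_euler('xyz'),n,plan(p,R,p1,R1,n))
```

```text
2.7167 [ 0.43764572 -0.31183408  0.09737846] [-3.13900765 -0.50076172  0.23189103] [-2.75167199  6.17061994  1.52083369] 0.017450619697437053
grasp [ 0.4628447  -0.30574019  0.05000889]
0.12433621588605459 0.11290920580130012
[ 0.54598858 -0.28612323  0.19302075] [-3.1400007   0.4422378   0.23192364] 24 (array([ 0.005 , -0.    , -0.0039]), array([-0.    , -0.0393,  0.0001]))
```

View pics/wrist3.png

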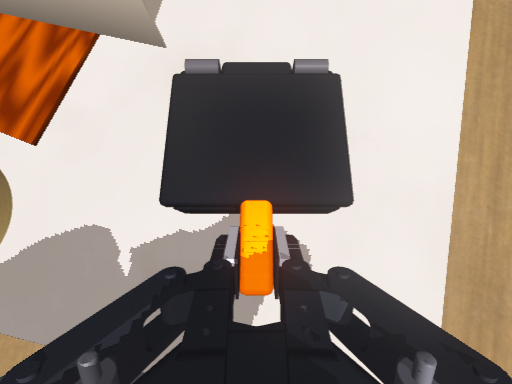

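send_rows --series "1 0.005 0 -0.004 0 -0.0393 0;1 0.005 0 -0.0039 0 -0.0393 0;1 0.005 0 -0.0039 0 -0.0393 0;1 0.005 0 -0.0039 0 -0.0393 0;1 0.005 0 -0.0039 0 -0.0393 0;1 0.005 0 -0.0039 0 -0.0393 0;1 0.005 0 -0.0039 0 -0.0393 0;1 0.005 0 -0.0039 0 -0.0393 0"

```text
clock: 3.43
position: [0.4633, -0.3057, 0.1407]
tcp_rot: [-3.139, -0.184, 0.233]
contact_force: [1.3, 5.8, -3.8]
opening: 0.0174
```

```bash
cat >> h.py <<'E'
def stat():
    o,p,R=cur(); print(o["clock"],p,o["tcp_rot"],o["contact_force"],o["ft_torque"],o["opening"],o["q"])
    g=p+R.apply([0,0,.054])
    c,s=np.cos(YAW),np.sin(YAW); r=np.hypot((HINGE-g)[:2]@[c,s],g[2]-HINGE[2]); th=np.arcsin((g[2]-HINGE[2])/r);print("r,th",r,th)
    return p,R,th
def rot(p,R,d,n,extra=None):
    c,s=np.cos(YAW),np.sin(YAW); Rr=Ro.from_rotvec(np.array([-s,c,0])*d)
    p1=HINGE+Rr.apply(p-HINGE); print(p1); return plan(p,R,p1,Rr*R,n)
E
python3 - <<'E'
from h import *
p,R,th=stat(); print(rot(p,R,.4,10))
for n in("scene","wrist"): save(cap(n)[0],n+"4.png")
E
```

```text
3.4333 [ 0.46332196 -0.3056716   0.14066386] [-3.13923775 -0.1844489   0.23295911] [ 1.25491452  5.82921138 -3.80427324] [ 1.01834055 -0.10682401  0.16728444] 0.017398870455604797 [-6.37458522e-01 -2.57443774e-04 -2.38474105e-01  1.21471474e+00
  1.42227369e-01  2.27936288e+00]
r,th 0.12436151727450423 0.4276772918439603
[ 0.5124307 -0.2940176  0.1803253]
(array([ 0.0051, -0.    , -0.004 ]), array([-0.    , -0.04  ,  0.0001]))
```

View pics/wrist4.png

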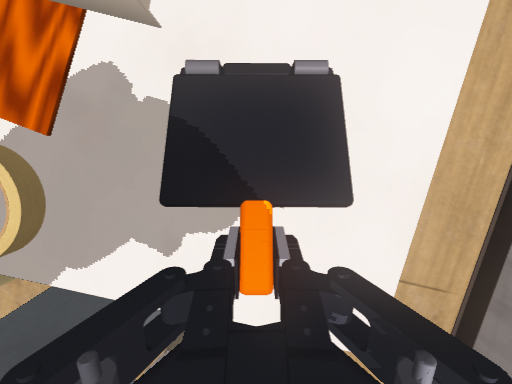

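View pics/scene4.png

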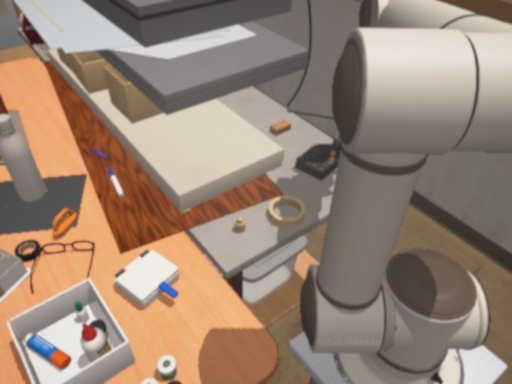

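The screen follows rigidly, with the tab still between the pads at about (257,245). Next I'll check the clearance to the shelf.

Run:
```python
from h import *
for f in("top0.npz","scene0.npz"):
    w=np.load(f)["w"].reshape(-1,3)
    for lo,hi in((.2,.32),(.32,.5),(.5,.8)):
        m=(w[:,2]>lo)&(w[:,2]<hi)&(w[:,1]>-.5)&(w[:,1]<-.1)&(w[:,0]>.5)&(w[:,0]<1)
        print(f,lo,m.sum(),np.percentile(w[m],[1,99],axis=0).round(3) if m.sum() else '')
```

```text
top0.npz 0.2 11121 [[ 0.76  -0.417  0.216]
 [ 0.948 -0.103  0.273]]
top0.npz 0.32 0 
top0.npz 0.5 0 
scene0.npz 0.2 4835 [[ 0.756 -0.414  0.208]
 [ 0.995 -0.103  0.272]]
scene0.npz 0.32 0 
scene0.npz 0.5 0
```

send_rows --series "1 0.005 0 -0.004 0 -0.04 0;1 0.005 0 -0.004 0 -0.04 0;1 0.005 0 -0.004 0 -0.04 0;1 0.005 0 -0.004 0 -0.04 0;1 0.005 0 -0.004 0 -0.04 0"

```text
clock: 3.95
position: [0.4859, -0.3004, 0.1629]
tcp_rot: [-3.139, 0.015, 0.233]
contact_force: [4.3, 6.7, -8.1]
opening: 0.0174
```

The shelf starts at x=0.756, so a rigid swing all the way is clear.

Run:
```python
from h import *
p,R,th=stat(); print(rot(p,R,1.05-th,10))
```

```text
3.95 [ 0.48586979 -0.30036768  0.16291267] [-3.13899035  0.0147474   0.23346096] [ 4.32461993  6.70536956 -8.12822994] [ 1.24164364e+00 -9.36898106e-01 -3.45228105e-04] 0.01739908545897639 [-0.55051227  0.1399708  -0.03819085  1.40491533 -0.00857009  2.35769124]
r,th 0.12432668905373868 0.6267418971121401
[ 0.54516596 -0.2862961   0.19274603]
(array([ 0.0054, -0.    , -0.0042]), array([ 0.    , -0.0423,  0.0001]))
```

send_rows --series "1 0.0054 0 -0.0042 0 -0.042 0;1 0.0054 0 -0.0042 0 -0.042 0;1 0.0054 0 -0.0042 0 -0.042 0;1 0.0054 0 -0.0042 0 -0.042 0;1 0.0054 0 -0.0042 0 -0.042 0;1 0.0054 0 -0.0042 0 -0.042 0;1 0.0054 0 -0.0042 0 -0.042 0;1 0.0054 0 -0.0042 0 -0.042 0;1 0.0054 0 -0.0042 0 -0.042 0;1 0.0054 0 -0.0042 0 -0.042 0"

```text
clock: 4.78
position: [0.5451, -0.2864, 0.1925]
tcp_rot: [-3.138, 0.436, 0.234]
contact_force: [-0.4, 6.3, -8.6]
opening: 0.0174
```

```bash
cat >> h.py <<'E'
def screen(n):
    P,z,w=cap(n); c,s=np.cos(YAW),np.sin(YAW)
    l=(w-HINGE)@np.array([[c,-s,0],[s,c,0],[0,0,1]])
    r=np.hypot(l[...,0],l[...,2])
    m=(z>0)&(P.max(-1)<90)&(abs(l[...,1])<.05)&(r>.03)&(r<.09)&(l[...,2]>.015)&(l[...,0]<.02)
    return P,l[m]
def fitang(n,name=None):
    P,B=screen(n)
    if name: save(P,name)
    if len(B)<50: print(n,len(B)); return
    B2=B
    for _ in range(4):
        c=B2.mean(0); nv=np.linalg.svd(B2-c,full_matrices=False)[2][2]; d=(B-c)@nv; B2=B[abs(d)<.004]
    if nv[2]<0: nv=-nv
    # front/back normal of screen at angle th: (sin th,0,cos th)
    print(n,len(B),len(B2),nv,"angle",np.arctan2(nv[0],nv[2]),"off",c@nv)
E
python3 - <<'E'
from h import *
p,R,th=stat()
fitang("wrist","w5.png");fitang("scene","s5.png");fitang("top","t5.png")
E
```

```text
4.7833 [ 0.54508217 -0.28639717  0.19246494] [-3.13823332  0.43578577  0.23388344] [-0.41093346  6.34359438 -8.63617328] [ 1.30624044 -0.84238975 -0.54343541] 0.0174418513623116 [-0.39853764  0.54333121  0.47462754  1.86329578 -0.24938239  2.55567984]
r,th 0.12403720772108096 1.0486952017562703
wrist 15678 15678 [ 8.63429581e-01 -6.09072270e-04  5.04469016e-01] angle 1.042029334632862 off 0.0032854355626919483
scene 0
top 2
```

View pics/w5.png

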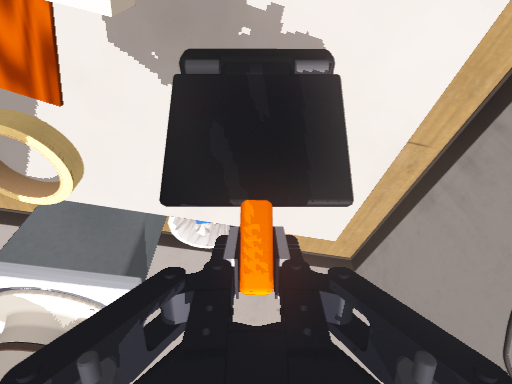

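The plane fit reads 1.042 rad and the arm's kinematics 1.049, against a target of 1.047. I'll release and back out along the tool axis.

send_rows --series "1 0 0 0 0 0 0;1 0 0 0 0 0 0;0 0 0 0 0 0 0;0 0 0 0 0 0 0;0 0 0 0 0 0 0;0 0 0 0 0 0 0;0 0 0 -0.015 0 0 0;0 0 0 -0.02 0 0 0;0 0 0 -0.02 0 0 0;0 0 0 -0.02 0 0 0"

```text
clock: 5.77
position: [0.5756, -0.2802, 0.2624]
tcp_rot: [3.141, 0.433, 0.232]
contact_force: [0.5, -0.7, -0.2]
opening: 0.0425
```

Run:
```python
from h import *
p,R,th=stat()
fitang("wrist","w6.png");fitang("scene","s6.png");fitang("top","t6.png")
```

```text
5.7667 [ 0.57563074 -0.28015875  0.26239547] [3.14115916 0.43315245 0.2322476 ] [ 0.47416358 -0.72006502 -0.18297479] [ 0.05766554 -0.3581584  -0.01023032] 0.0424854564089401 [-0.37346194  0.64040616  0.75114902  2.04459963 -0.24167588  2.58035735]
r,th 0.17999664217122097 1.4001600155795078
wrist 7153 7153 [ 8.64192386e-01 -5.98199531e-04  5.03161170e-01] angle 1.043543380026382 off 0.0032907219218788406
scene 0
top 0
```

View pics/w6.png

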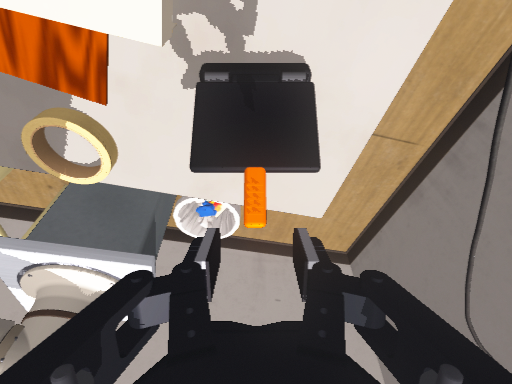

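The tab is free at (255,195) with the fingers clear of it, and the screen stands at 1.0435 rad (59.8°). I'll back off a bit more, let things settle, and check the scale.

send_rows --series "0 -0.01 0 -0.015 0 0.04 0;0 -0.01 0 -0.02 0 0.04 0;0 -0.01 0 -0.02 0 0.04 0;0 0 0 0 0 0 0;0 0 0 0 0 0 0;0 0 0 0 0 0 0;0 0 0 0 0 0 0;0 0 0 0 0 0 0;0 0 0 0 0 0 0;0 0 0 0 0 0 0"

```text
clock: 6.75
position: [0.5691, -0.2816, 0.3228]
tcp_rot: [-3.141, 0.314, 0.233]
contact_force: [0.8, 0.1, 0.4]
opening: 0.0427
```

Run:
```python
from h import *
p,R,th=stat()
fitang("wrist","w7.png")
P,z,w=cap("top"); d=np.load("top0.npz")
s=np.s_[180:245,115:170]
print("scale change", np.abs(P[s].astype(int)-d["p"][s]).mean(), np.median(np.abs(w[s]-d["w"][s])[...,2]))
```

```text
6.75 [ 0.56912765 -0.28156249  0.32281061] [-3.14079971  0.31443216  0.23324216] [0.78261134 0.14195661 0.44154979] [ 0.02712388 -0.24893275 -0.0052691 ] 0.04274425128295804 [-0.39850089  0.56701623  0.7901241   2.05102964 -0.1830241   2.53370104]
r,th 0.2375230761787472 1.4388395662251559
wrist 4201 4201 [ 8.64294466e-01 -7.92610886e-04  5.02985534e-01] angle 1.0437465266460817 off 0.0033054244746155946
scale change 18.983216783216783 0.002239652924427879
```

The image patch around the scale differs from the start, possibly from a shadow, so I'll look before handing in.

Run:
```python
from h import *
P,z,w=cap("top"); d=np.load("top0.npz")
a=np.hstack([d["p"][170:260,100:190],P[170:260,100:190]])
save(cv2.resize(a,None,fx=4,fy=4,interpolation=cv2.INTER_NEAREST),"cmp.png")
```

```text
(no output)
```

View pics/cmp.png

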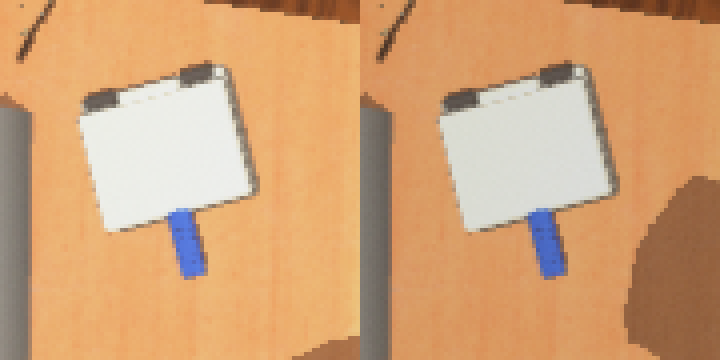

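The scale is identical in both crops; only the lighting and the arm's shadow changed. I'll hand in.

```bash
python3 -c "
from workcell import env
print(env.sign_off())"
```

```text
the job is handed in; nothing more can be done
None
```

The black screen now stands about 60 degrees up on its own, and I've handed the job in. I gripped the orange tab, swung the screen up about its hinge from roughly 0.11 rad, let go and backed the gripper clear.

- **Screen angle:** wrist-camera plane fits after release gave 1.0435 and then 1.0437 rad (59.8°) about a second later, so it is holding still. The fit before release gave 1.042 rad, and the arm's own pose gave 1.049. These differ by less than half a degree.
- **Other cameras:** the scene and top cameras gave no usable angle, so the wrist camera and arm pose are the only angle checks.
- **Robot clear:** the wrist force reads about zero, and the fingers are well away from the tab.
- **White scale:** its image patch differed from the start by about 19 grey levels on average. Side by side, the scale is unmoved and shut; the difference is lighting and the arm's shadow.
- **Limits:** the job took about 7 s of the 35 s allowed, and no wrist force reading went above about 12 N.

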